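# Turn the green marble medallion to face the customers

## Task

Take the green marble medallion out of the rack on the turntable and drop it, on edge, into the mouth of the twisted brass guide with its cross still towards the robot's side, so that the guide turns it half round and it ends standing in the pocket at the foot with the cross facing the customers. Leave the red medallion in the rack.

Things in the scene. Friction and masses are not known exactly. Their poses are not given: they have to be found in the camera images.
- green_medal: Green marble disc on edge: 48 mm across, 8 mm thick (along its x), 40 g; brass ringed cross on its -x face, +x face plain. Origin: its centre. It stands loose in a dark oak rack on a still turntable (216 mm across), cross to the robot within 30 degrees; lower rim 36 mm above the glass, rack top 50 mm, slot 10 mm wide along y, so its upper 34 mm stands clear.
- red_medal: Red marble disc, the same in shape, size and frame, to be left alone. It stands in the same rack (50 by 144 mm), in line with the green one and 80 mm from it along y, centre to centre; which of the two is on which side varies.
- guide: Fixed guide: slippery brass rods twisted inside a clear tube 58 mm across, on a round oak foot 116 mm across. Origin: centre of the foot's underside, on the glass; z up along the axis; +x to the customers, away from the robot within 30 degrees. Mouth on the z axis: a brass frame with its top at z 263 mm, inside 35 mm (x) by 66 mm (y), narrowing by z 230 to a slot 23 by 51 mm.
- guide_front (a point): Point on the glass 100 mm from the guide's origin along its +x: the customers' side. From z 240 down to 85 mm the slot twists half a turn; below it narrows to a 13 mm wide pocket that holds the disc on edge on the foot's top, 12 mm above the glass. A disc let go in the mouth, on edge with its x along the guide's x, falls through by itself and comes to rest turned 180 degrees about z.
Mind the look-alikes: they are no part of the job. What is meant by the green_medal is not blue or purple, and is the smaller of those in its own colour.

How it is judged:
By the outcome, as a careful person would: the job done as asked, in the order asked, and still so for the second after the job is handed in, with the robot touching nothing.
It also fails if it takes over 32 s, if anything falls off the work surface, if the arm or the gripper's body presses on something with over 40 N, if the wrist force passes 120 N, or if a joint passes its speed limit or range.

## Robot

A 6-joint arm with a two-finger parallel gripper is mounted at the origin on the work surface. World frame = base frame: x ahead of the robot, y to its left, z up, the work surface at z = 0. Lengths are in mm, angles in rad, forces in N, time in s.
With the tool pointing down it reaches from about 325 to 875 mm from the base axis. Payload 4.4 kg.
Tool frame: the origin (TCP) lies midway between the tips of the shut fingers; the grasp point (between the pads) lies 19 mm behind it; z points along the fingers, y is the line along which they close (so a half turn about z gives the same grasp; the last joint's range is limited). The gripper opens to 85 mm and grips with 20 to 120 N. Pads are 22 mm wide; open, the fingers measure 114 mm over their backs; the gripper's body (76 mm by 85 mm) begins 54 mm behind the grasp point. The pads swing forward as they close: fully open they stand 13 mm farther back than shut.
Start: joints at [1.075, 0.207, 1.542, -0, 1.393, -0.15], TCP at [194.906, 540.961, 231.282] pointing down, gripper open.
Joint ranges: [-2.73, 2.73], [-0.86, 2.22], [0.23, 2.46], [-1.11, 4.25], [0.08, 2.63], [-2.82, 2.82]. Speed limits (rad/s): [2.79, 2.79, 3.14, 3.14, 3.14, 3.14].

## Interface

Orientations are given as a unit quaternion [w, x, y, z].
In Python, from bench import robot gives the robot as it stands.
- The arm moves only by the shell command python3 -m creep 'ROWS' [OPENING] [FORCE]. ROWS is JSON, a list of rows, each a list of 6 numbers: the shift along the tool's x, y, z in m, then the turn, a rotation vector about the tool's x, y, z in rad. A call has exactly 5 rows; each row is the pose to reach, as a shift and turn from the pose commanded when the call began, along the tool's axes at that moment; what a row does not reach only later rows make up. A row lasts 1/10 s, in which the tool goes at most 50 mm and 8.59 degrees, less where a joint would pass 70% of its speed; a pose out of reach is approached as far as the arm can. A call with a gripper value outside its range is refused whole. OPENING is the finger opening in m, from 0 to 0.0854, set as the call begins (- or left out, the last holds). The fingers move at their own pace and stop on an object; FORCE is the grip in N (left out, the last holds). Time passes only in rows, so rows that repeat a pose let the fingers close, or fill a call up. It gives the time, the measured TCP pose, the force, the opening and the grip force at its end, in the units of the state.
- robot.sense(): the state, without advancing time (a new reading comes with each control period).
- robot.read_camera(name): name is "scene" or "side" or "wrist"; returns the picture (400x640x3 uint8, red, green, blue); there is no depth.
- robot.camera_info(name): a dict with "K" (3x3 intrinsics, pixels), "origin" and "orientation" of the camera in the world. Camera axes: x right, y down, z forward; pixel columns grow to the right and rows downward; lengths in mm; the calibration is good to about 2 mm. The wrist camera is an equidistant fisheye: a pixel r from the principal point sees the ray r / f radians off the axis. A picture is of the moment at which its call begins: read the wrist's pose just before it. camera_info takes no time and is no camera call; for the wrist camera it gives the pose at the moment of the call.
- robot.hand_in(): hands the job in; it is judged then, once.
The state is a dict: "t": time; "qpos": joint angles; "joint_velocities": joint speeds; "tau": joint torques, N m; "tcp_pos": TCP position; "tool_rot": TCP orientation; "wrist_force": force on the tool from outside, world axes, zero at the start; "moment": the same for the moment, N m; "width": opening from 0.0 (shut) to 1.0 (fully open); "grip_force": force on a finger pad.
Only numpy, scipy, OpenCV 4.12 (cv2) and the standard library are available. Lean on these libraries where they do the work, as an engineer would, in place of code of your own. Each camera call takes 0.05 s, during which the arm holds its last target. There are 200 camera calls.

## Working session

There is one attempt and no reset: what is moved stays moved. The work goes in short steps, Python scripts to look and compute and a shell command to move; the robot and the scene stay as the last step left them, time stands still between calls to the robot, and variables do not carry over. Pictures are saved under pics/ and viewed, at most 10 in all, crops included, and the job is handed in when it is done.

```bash
ls; mkdir -p pics; python3 - <<'E'
from bench import robot
import cv2,numpy as np
for n in ["scene","side"]:
    i=robot.camera_info(n); print(n,{k:np.round(np.array(v),4).tolist() for k,v in i.items() if k in("K","origin","orientation")})
    cv2.imwrite(f"pics/{n}0.png",robot.read_camera(n)[:,:,::-1])
s=robot.sense();print(s["t"],s["tcp_pos"],s["tool_rot"])
E
```

```text
pics
scene {'K': [[482.0873, 0.0, 314.9057], [0.0, 482.0873, 192.3882], [0.0, 0.0, 1.0]], 'origin': [1118.0407, 202.6708, 771.4195], 'orientation': [-0.2155, 0.5679, 0.7367, -0.2971]}
side {'K': [[396.8757, 0.0, 317.0035], [0.0, 396.8757, 192.8404], [0.0, 0.0, 1.0]], 'origin': [-7.8985, -71.6995, 538.0314], 'orientation': [-0.3166, 0.698, -0.5835, 0.2684]}
0.1 [194.554469   540.3376687  230.20170094] [-3.35810587e-04  1.72003461e-01  9.85095768e-01 -1.01203670e-03]
```

View pics/scene0.png

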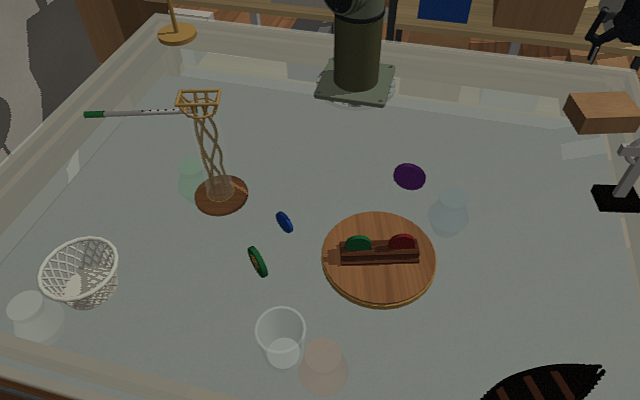

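View pics/side0.png

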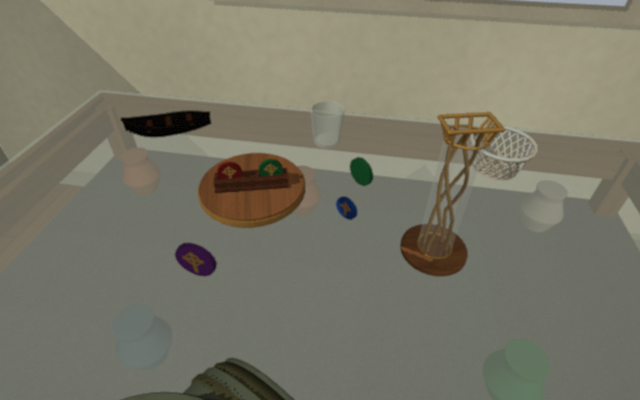

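Scene: the green medal is at about (358,243) and the red one at (402,242), both in the rack, with the guide mouth near (199,100). Side: green is at (270,168), red at (229,172), mouth near (470,125). I'll zoom in and compute.

```bash
cat > h.py <<'E'
from bench import robot
import cv2,numpy as np
from scipy.spatial.transform import Rotation as R
def rot(q): return R.from_quat(np.roll(q,-1))
def ray(n,uv,info=None):
    i=info or robot.camera_info(n); d=np.linalg.inv(i["K"])@[uv[0],uv[1],1]
    d=rot(i["orientation"]).apply(d); return np.array(i["origin"]),d/np.linalg.norm(d)
def plane(n,uv,z):
    o,d=ray(n,uv); return o+d*(z-o[2])/d[2]
def tri(a,b):
    A=0;B=0
    for n,uv in (("scene",a),("side",b)):
        o,d=ray(n,uv); P=np.eye(3)-np.outer(d,d); A=A+P; B=B+P@o
    return np.linalg.solve(A,B)
def proj(n,p):
    i=robot.camera_info(n); c=rot(i["orientation"]).inv().apply(np.array(p)-i["origin"]); c=np.array(i["K"])@c; return c[:2]/c[2]
E
python3 - <<'E'
from h import *
a=cv2.imread("pics/scene0.png");b=cv2.imread("pics/side0.png")
z=lambda m,x,y,w,h:cv2.resize(m[y:y+h,x:x+w],None,fx=5,fy=5,interpolation=cv2.INTER_CUBIC)
t=np.vstack([np.hstack([z(a,165,80,70,50),z(b,430,105,80,50)]),np.hstack([z(a,330,220,70,50)[:, :350],z(b,215,150,80,50)])])
cv2.imwrite("pics/z.png",t)
for n,m,g in(("scene",a,(335,225,95,35)),("side",b,(205,150,95,40))):
    x,y,w,h=g;hs=cv2.cvtColor(m[y:y+h,x:x+w],cv2.COLOR_BGR2HSV);H,S,V=cv2.split(hs)
    for c,k in(("g",(H>45)&(H<95)&(S>90)),("r",((H<4)|(H>172))&(S>120))):
        k=k.astype(np.uint8);nn,l,st,ce=cv2.connectedComponentsWithStats(k)
        j=1+np.argmax(st[1:,4]);print(n,c,st[j][:5]+[x,y,0,0,0],ce[j]+[x,y])
E
```

```text
scene g [345 235  26  16 334] [357.73652695 243.0508982 ]
scene r [389 234  26  15 317] [401.71608833 241.41640379]
side g [259 160  24  16 200] [269.82  167.465]
side r [218 163  24  16 166] [229.19277108 170.14457831]
```

View pics/z.png

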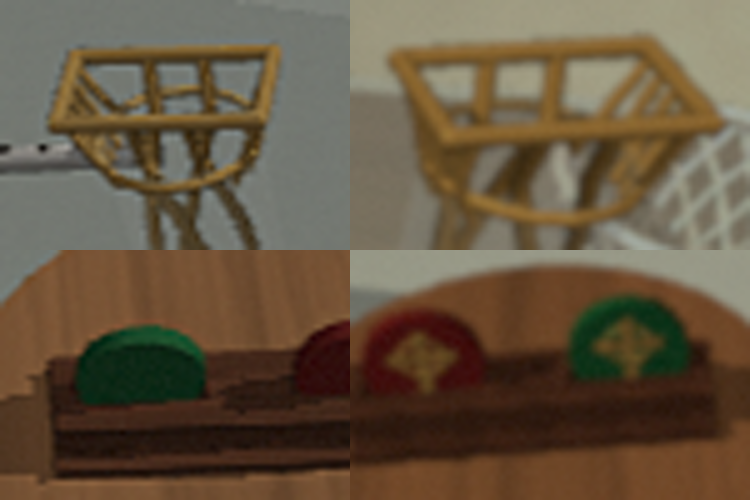

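The zoom shows the mouth frame corners clearly, and the crosses face the side camera, which is the robot's side. The two medals are confirmed.

```bash
python3 - <<'E'
from h import *
S=np.array([(72,52),(275,50),(266,121),(55,125)])/5-.4+[165,80]
D=(np.array([(398,57),(655,43),(715,127),(448,140)])-[350,0])/5-.4+[430,105]
for n,c in(("scene",S),("side",D)):
    p=np.array([plane(n,u,260.5) for u in c]);print(n,p.round(1).tolist(),p.mean(0).round(1))
    for i in range(4): d=p[(i+1)%4]-p[i];print(np.linalg.norm(d).round(1),np.degrees(np.arctan2(d[1],d[0])).round(1))
# scene TL=-y,-x ; match side: side TL=+y,+x
for i,j in((0,2),(1,3),(2,0),(3,1)): print("tri",tri(S[i],D[j]).round(1))
g=tri((357.7,243),(269.8,167.5));r=tri((401.7,241.4),(229.2,170.1));d=r-g
print(g,r,np.linalg.norm(d),np.degrees(np.arctan2(d[1],d[0])))
for n,u,v in(("scene",(357.5,243),(401.5,242)),("side",(270.5,168),(229.5,171))):
    a,b=plane(n,u,66),plane(n,v,66);d=b-a;print(n,a,b,np.linalg.norm(d),np.degrees(np.arctan2(d[1],d[0])))
i=robot.camera_info("wrist");print(i)
E
```

```text
scene [[473.6, -240.3, 260.5], [454.9, -168.1, 260.5], [495.5, -154.4, 260.5], [515.4, -226.3, 260.5]] [ 484.8 -197.3  260.5]
74.5 104.5
42.9 18.7
74.7 -74.6
44.1 -161.6
side [[496.7, -154.5, 260.5], [517.8, -225.6, 260.5], [475.0, -234.5, 260.5], [455.7, -165.0, 260.5]] [ 486.3 -194.9  260.5]
74.1 -73.5
43.7 -168.2
72.2 105.6
42.4 14.3
tri [ 476.1 -236.6  261.3]
tri [ 456.1 -166.2  260.9]
tri [ 495.9 -154.3  260.9]
tri [ 516.5 -225.4  261.3]
[587.31185738 125.18188225  64.92636604] [564.4949588  201.23016488  65.23949489] 79.39804910056174 106.70091264632113
scene [588.32268124 124.60195915  66.        ] [566.32116369 201.54218489  66.        ] 80.02415329593921 105.95819794139979
side [584.59794399 123.32949736  66.        ] [560.97336336 198.73181917  66.        ] 79.0166497906974 107.39648867482403
{'K': array([[309.70691629,   0.        , 318.54103882],
       [  0.        , 309.70691629, 195.40364732],
       [  0.        ,   0.        ,   1.        ]]), 'origin': array([118.63495097, 567.87240995, 372.13986907]), 'orientation': array([0.13021435, 0.80782271, 0.56774361, 0.09018801])}
```

```bash
cat >> h.py <<'E'
def go(p,ydeg):
    """shift/turn in tool frame to reach TCP p, pointing down, tool y at ydeg (mod 180)"""
    s=robot.sense(); T=rot(s["tool_rot"]); d=T.inv().apply((np.array(p)-s["tcp_pos"])/1000)
    print("t",round(s["t"],2),"tcp",np.round(s["tcp_pos"],1),"q",np.round(s["qpos"],3),"w",round(s["width"],3),"grip",round(s["grip_force"],1),"F",np.round(s["wrist_force"],1))
    for k in(0,180):
        a=np.radians(ydeg+k); y=[np.cos(a),np.sin(a),0];z=[0,0,-1]
        W=R.from_matrix(np.column_stack([np.cross(y,z),y,z]))
        print("shift",d.round(4),"turn",(T.inv()*W).as_rotvec().round(4), "tool y now",np.degrees(np.arctan2(*T.as_matrix()[1::-1,1])).round(2))
E
python3 -c "
from h import *
go((586.5,124.5,150),16.5)"
```

```text
t 0.1 tcp [194.6 540.3 230.2] q [ 1.075  0.207  1.543 -0.     1.394 -0.151] w 1.002 grip 0.0 F [-0.4 -0.5 -0.5]
shift [-0.5097 -0.2582  0.0806] turn [-2.100e-03  7.000e-04  9.371e-01] tool y now 70.19
shift [-0.5097 -0.2582  0.0806] turn [-8.0000e-04 -2.5000e-03 -2.2045e+00] tool y now 70.19
```

```bash
python3 -m creep '[[-0.03,-0.015,0,0,0,0.07],[-0.07,-0.035,0,0,0,0.15],[-0.11,-0.055,0.01,0,0,0.23],[-0.15,-0.075,0.015,0,0,0.31],[-0.19,-0.095,0.02,0,0,0.39]]' 0.05; python3 -c "
from h import *
go((586.5,124.5,150),16.5)"
```

```text
t: 0.6
tcp_pos: [341.9, 385.6, 210.5]
tool_rot: [-0.0, 0.361, 0.933, -0.0]
wrist_force: [0.7, 0.3, -0.6]
width: 0.584
grip_force: 0.0
t 0.6 tcp [341.9 385.6 210.5] q [ 0.677  0.099  1.709 -0.     1.334 -0.155] w 0.584 grip 0.0 F [ 0.7  0.3 -0.6]
shift [-0.3566 -0.0283  0.0605] turn [-1.000e-03  2.000e-04  5.443e-01] tool y now 47.68
shift [-0.3566 -0.0283  0.0605] turn [-2.0000e-04 -1.4000e-03 -2.5973e+00] tool y now 47.68
```

```bash
python3 -m creep '[[-0.04,-0.003,0.005,0,0,0.07],[-0.08,-0.006,0.01,0,0,0.15],[-0.12,-0.01,0.02,0,0,0.23],[-0.16,-0.013,0.025,0,0,0.31],[-0.20,-0.016,0.03,0,0,0.39]]' ; python3 -c "
from h import *
go((586.5,124.5,150),16.5)"
```

```text
t: 1.1
tcp_pos: [479.4, 239.5, 180.4]
tool_rot: [-0.0, 0.535, 0.845, -0.0]
wrist_force: [0.3, 0.1, -0.0]
width: 0.584
grip_force: 0.0
t 1.1 tcp [479.4 239.5 180.4] q [ 0.302  0.173  1.691  0.     1.279 -0.14 ] w 0.584 grip 0.0 F [ 0.3  0.1 -0. ]
shift [-0.1498  0.0477  0.0303] turn [-0.0013 -0.0002  0.1536] tool y now 25.3
shift [-0.1498  0.0477  0.0303] turn [ 3.000e-04 -1.900e-03 -2.988e+00] tool y now 25.3
```

```bash
python3 -m creep '[[-0.04,0.012,0.01,0,0,0.07],[-0.08,0.025,0.02,0,0,0.12],[-0.12,0.038,0.03,0,0,0.153],[-0.15,0.0477,0.03,0,0,0.153],[-0.15,0.0477,0.03,0,0,0.153]]' ; python3 - <<'E'
from h import *
i=robot.camera_info("wrist");go((586.5,124.5,60),16.5)
im=robot.read_camera("wrist")[:,:,::-1];cv2.imwrite("pics/w1.png",im)
print({k:np.array(v).round(4).tolist() for k,v in i.items()})
E
```

```text
t: 1.6
tcp_pos: [588.8, 122.7, 150.3]
tool_rot: [0.0, 0.599, 0.801, -0.0]
wrist_force: [0.3, 0.0, 0.3]
width: 0.585
grip_force: 0.0
t 1.6 tcp [588.8 122.7 150.3] q [ 6.200e-02  3.370e-01  1.553e+00 -1.000e-03  1.252e+00 -2.250e-01] w 0.585 grip 0.0 F [0.3 0.  0.3]
shift [ 0.0025 -0.0017  0.0903] turn [-0.0001  0.0013 -0.0007] tool y now 16.46
shift [ 0.0025 -0.0017  0.0903] turn [2.0000e-03 2.0000e-04 3.1409e+00] tool y now 16.46
{'K': [[309.7069, 0.0, 318.541], [0.0, 309.7069, 195.4036], [0.0, 0.0, 1.0]], 'origin': [565.5148, 199.9474, 292.1425], 'orientation': [0.1575, 0.9771, 0.1413, 0.0227]}
```

View pics/w1.png

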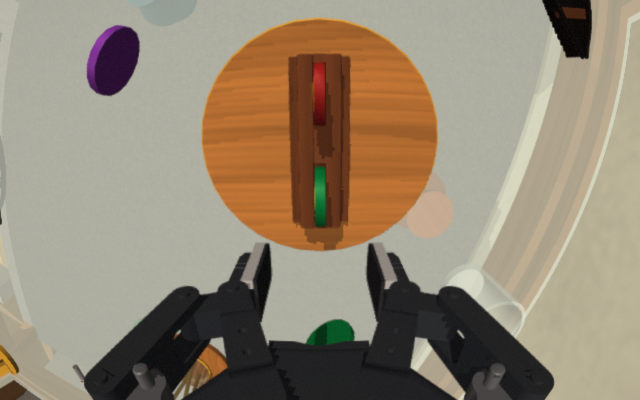

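The wrist view shows the green rim at (320,195) and the red rim at (319,93), between finger pads centred at about column 319.

```bash
cat >> h.py <<'E'
def wray(i,uv):
    K=i["K"]; v=(np.array(uv)-[K[0][2],K[1][2]])/K[0][0]; r=np.hypot(*v)
    c=np.r_[v/max(r,1e-9)*np.sin(r),np.cos(r)]; return np.array(i["origin"]),rot(i["orientation"]).apply(c)
def wplane(i,uv,z):
    o,d=wray(i,uv); return o+d*(z-o[2])/d[2]
E
python3 - <<'E'
from h import *
i=robot.camera_info("wrist");im=cv2.imread("pics/w1.png")
H,S,V=cv2.split(cv2.cvtColor(im,cv2.COLOR_BGR2HSV))
P={}
for c,k in(("g",(H>45)&(H<95)&(S>90)),("r",((H<4)|(H>172))&(S>150))):
    k=k.copy();k[:50]=0;k[240:]=0;k[:,:295]=0;k[:,345:]=0
    cs,_=cv2.findContours(k.astype(np.uint8),0,2);C=max(cs,key=cv2.contourArea)
    q=np.array([wplane(i,u,76) for u in C[:,0]])
    mr=cv2.minAreaRect(C);print(c,cv2.boundingRect(C),mr)
    (x,y),wh,a=mr;P[c]=wplane(i,(x,y),78);print(P[c],q.max(0)-q.min(0),cv2.minAreaRect(q[:,:2].astype(np.float32)))
d=P["r"]-P["g"];print(np.linalg.norm(d),np.degrees(np.arctan2(d[1],d[0])))
E
```

```text
g (315, 167, 11, 59) ((320.0, 196.0), (58.0, 10.0), 90.0)
[585.14167753 133.67088592  78.        ] [19.2649358  44.94445498  0.        ] ((585.5657348632812, 132.37281799316406), (7.578982830047607, 45.147438049316406), 16.543113708496094)
r (313, 63, 13, 62) ((319.26025390625, 93.49457550048828), (61.19505310058594, 11.705793380737305), 88.80650329589844)
[563.70489729 203.8597199   78.        ] [19.22705825 42.55687029  0.        ] ((563.6842651367188, 203.90533447265625), (8.022334098815918, 42.8786506652832), 17.60854721069336)
73.38942677626437 106.98350038415491
```

```bash
python3 -m creep '[[0.0043,-0.0005,0.02,0,0,0],[0.0043,-0.0005,0.045,0,0,0],[0.0043,-0.0005,0.07,0,0,0],[0.0043,-0.0005,0.085,0,0,0],[0.0043,-0.0005,0.0895,0,0,0]]'; python3 -m creep '[[0,0,0,0,0,0],[0,0,0,0,0,0],[0,0,0,0,0,0],[0,0,0,0,0,0],[0,0,0,0,0,0]]' 0.0 30;  python3 -m creep '[[0,0,0,0,0,0],[0,0,0,0,0,0],[0,0,0,0,0,0],[0,0,0,0,0,0],[0,0,0,0,0,0]]' 0.0 30; python3 -c "
from h import *
go((587.1,126.7,60),16.5)"
```

```text
t: 2.15
tcp_pos: [582.4, 130.9, 59.5]
tool_rot: [-0.002, 0.596, 0.803, -0.001]
wrist_force: [0.0, -0.4, -0.9]
width: 0.584
grip_force: 0.0
t: 2.65
tcp_pos: [586.3, 130.4, 63.4]
tool_rot: [0.001, 0.597, 0.802, 0.001]
wrist_force: [0.4, 1.0, 3.2]
width: 0.085
grip_force: 34.6
t: 3.15
tcp_pos: [586.3, 130.4, 63.3]
tool_rot: [0.001, 0.597, 0.802, 0.001]
wrist_force: [0.3, 0.9, 5.5]
width: 0.084
grip_force: 35.0
t 3.15 tcp [586.3 130.4  63.3] q [ 0.075  0.441  1.611  0.     1.086 -0.217] w 0.084 grip 35.0 F [0.3 0.9 5.5]
shift [-0.0038 -0.0003  0.0033] turn [0.0032 0.0004 0.0039] tool y now 16.73
shift [-0.0038 -0.0003  0.0033] turn [-7.0000e-04  5.0000e-03 -3.1377e+00] tool y now 16.73
```

```bash
python3 -m creep '[[0,0,-0.005,0,0,0],[0,0,-0.015,0,0,0],[0,0,-0.03,0,0,0],[0,0,-0.05,0,0,0],[0,0,-0.08,0,0,0]]'; python3 -m creep '[[0,0,-0.04,0,0,0],[0,0,-0.08,0,0,0],[0,0,-0.12,0,0,0],[0,0,-0.15,0,0,0],[0,0,-0.17,0,0,0]]'; python3 -m creep '[[0,0,0,0,0,0],[0,0,0,0,0,0],[0,0,0,0,0,0],[0,0,0,0,0,0],[0,0,0,0,0,0]]';  python3 - <<'E'
from h import *
go((487,-196,335),15.5)
a=robot.read_camera("scene")[:,:,::-1];b=robot.read_camera("side")[:,:,::-1];i=robot.camera_info("wrist");w=robot.read_camera("wrist")[:,:,::-1]
for n,m in(("scene",a),("side",b),("wrist",w)):cv2.imwrite(f"pics/{n}2.png",m)
s=robot.sense()["tcp_pos"];u=proj("scene",s).astype(int);v=proj("side",s).astype(int);print(u,v,s)
z=lambda m,c:cv2.resize(m[max(c[1]-50,0):max(c[1]-50,0)+100,c[0]-50:c[0]+50],(400,400),interpolation=cv2.INTER_CUBIC)
cv2.imwrite("pics/g2.png",np.hstack([z(a,u),z(b,v)]))
E
```

```text
t: 3.65
tcp_pos: [582.0, 129.8, 140.3]
tool_rot: [-0.003, 0.597, 0.802, -0.003]
wrist_force: [-0.4, -0.4, -0.5]
width: 0.085
grip_force: 34.2
t: 4.15
tcp_pos: [584.7, 130.0, 315.3]
tool_rot: [0.001, 0.597, 0.802, 0.001]
wrist_force: [-0.4, -0.0, -0.4]
width: 0.085
grip_force: 34.2
t: 4.65
tcp_pos: [584.2, 130.1, 310.0]
tool_rot: [-0.001, 0.597, 0.802, -0.001]
wrist_force: [0.4, 0.4, -0.4]
width: 0.087
grip_force: 34.2
t 4.65 tcp [584.2 130.1 310. ] q [ 0.075  0.211  1.375 -0.     1.559 -0.217] w 0.087 grip 34.2 F [ 0.4  0.4 -0.4]
shift [-0.2844 -0.187  -0.0246] turn [-0.0032 -0.0006  0.0214] tool y now 16.73
shift [-0.2844 -0.187  -0.0246] turn [ 1.0000e-03 -5.0000e-03 -3.1202e+00] tool y now 16.73
[369 139] [254  41] [584.65212149 130.16807433 311.09175761]
```

View pics/g2.png

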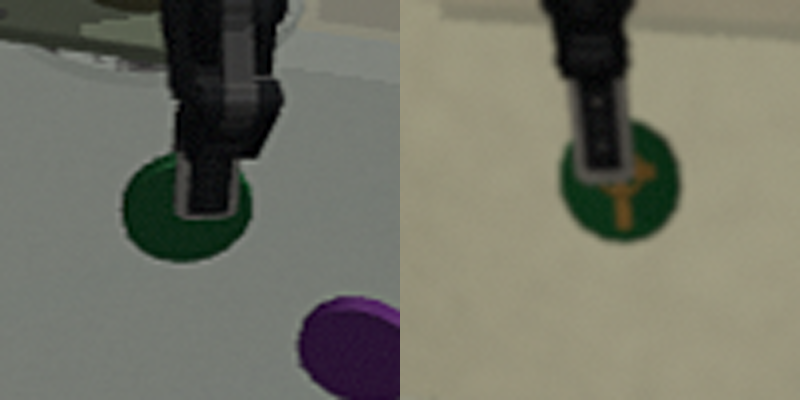

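View pics/wrist2.png

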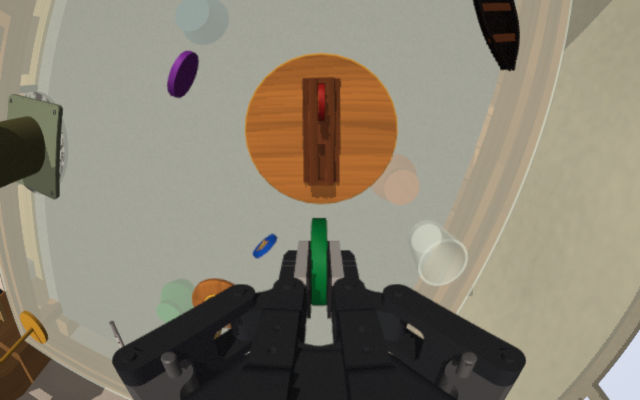

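The green disc is held upright with its cross on the robot's side, and the red one is still in the rack. The disc centre is at about (366,141) in scene and (259.3,45) in side, slightly to one side of the pads.

```bash
python3 - <<'E'
from h import *
def ell(n,c):
    m=cv2.imread(f"pics/{n}2.png");H,S,V=cv2.split(cv2.cvtColor(m,cv2.COLOR_BGR2HSV))
    k=((H>45)&(H<95)&(S>90)&(V>30));B=np.zeros_like(k);B[max(c[1]-28,0):c[1]+28,c[0]-28:c[0]+28]=1
    C=max(cv2.findContours((k&B).astype(np.uint8),0,2)[0],key=cv2.contourArea)
    h=cv2.convexHull(C);return cv2.fitEllipse(h)
a=ell("scene",(366,141));b=ell("side",(259,45));print(a,b)
p=tri(a[0],b[0]);s=robot.sense();T=rot(s["tool_rot"])
print(p,s["tcp_pos"],"disc centre in tool",T.inv().apply(p-s["tcp_pos"]))
E
```

```text
((365.361572265625, 139.9313201904297), (26.809722900390625, 32.46445846557617), 78.89791107177734) ((258.7069091796875, 44.71525192260742), (28.09067153930664, 29.342775344848633), 146.03167724609375)
[582.90158925 124.05589419 307.49339748] [584.65212149 130.16807433 311.09175761] disc centre in tool [-5.35043144 -3.43138617  3.60135769]
```

```bash
python3 -m creep '[[-0.03,-0.019,-0.01,0,0,0],[-0.065,-0.042,-0.015,0,0,0],[-0.1,-0.065,-0.015,0,0,0.01],[-0.135,-0.088,-0.015,0,0,0.02],[-0.17,-0.111,-0.015,0,0,0.0214]]'; python3 -c "
from h import *
go((486.4,-189.9,325),15.5)"
```

```text
t: 5.3
tcp_pos: [526.9, -65.9, 326.9]
tool_rot: [0.0, 0.605, 0.796, 0.0]
wrist_force: [0.9, -0.5, -0.7]
width: 0.084
grip_force: 34.2
t 5.3 tcp [526.9 -65.9 326.9] q [-0.287  0.053  1.518 -0.     1.57  -0.558] w 0.084 grip 34.2 F [ 0.9 -0.5 -0.7]
shift [-0.1087 -0.0722  0.0019] turn [0.0004 0.0003 0.0004] tool y now 15.52
shift [-0.1087 -0.0722  0.0019] turn [-5.0000e-04  6.0000e-04 -3.1412e+00] tool y now 15.52
```

```bash
python3 -m creep '[[-0.03,-0.02,0,0,0,0],[-0.06,-0.04,0,0,0,0],[-0.085,-0.057,0,0,0,0],[-0.1,-0.067,0,0,0,0],[-0.1087,-0.0722,0,0,0,0]]'; python3 -m creep '[[0,0,0,0,0,0],[0,0,0,0,0,0],[0,0,0,0,0,0],[0,0,0,0,0,0],[0,0,0,0,0,0]]';python3 - <<'E'
from h import *
go((486.4,-189.9,325),15.5)
a=robot.read_camera("scene")[:,:,::-1];b=robot.read_camera("side")[:,:,::-1]
for n,m in(("scene",a),("side",b)):cv2.imwrite(f"pics/{n}3.png",m)
z=lambda m,x,y:cv2.resize(m[y:y+100,x:x+80],(400,500),interpolation=cv2.INTER_CUBIC)
cv2.imwrite("pics/g3.png",np.hstack([z(a,158,40),z(b,430,50)]))
E
```

```text
t: 5.8
tcp_pos: [486.4, -190.1, 326.8]
tool_rot: [0.0, 0.606, 0.795, -0.0]
wrist_force: [0.0, 1.5, -0.8]
width: 0.082
grip_force: 34.2
t: 6.3
tcp_pos: [487.2, -187.9, 326.8]
tool_rot: [-0.0, 0.605, 0.796, 0.0]
wrist_force: [0.1, 0.3, -0.7]
width: 0.085
grip_force: 34.2
t 6.3 tcp [ 487.2 -187.9  326.8] q [-0.534  0.034  1.538  0.     1.57  -0.806] w 0.085 grip 34.2 F [ 0.1  0.3 -0.7]
shift [-0.0017 -0.0014  0.0018] turn [ 0.     -0.0001  0.0014] tool y now 15.58
shift [-0.0017 -0.0014  0.0018] turn [ 1.0000e-04  0.0000e+00 -3.1402e+00] tool y now 15.58
```

View pics/g3.png

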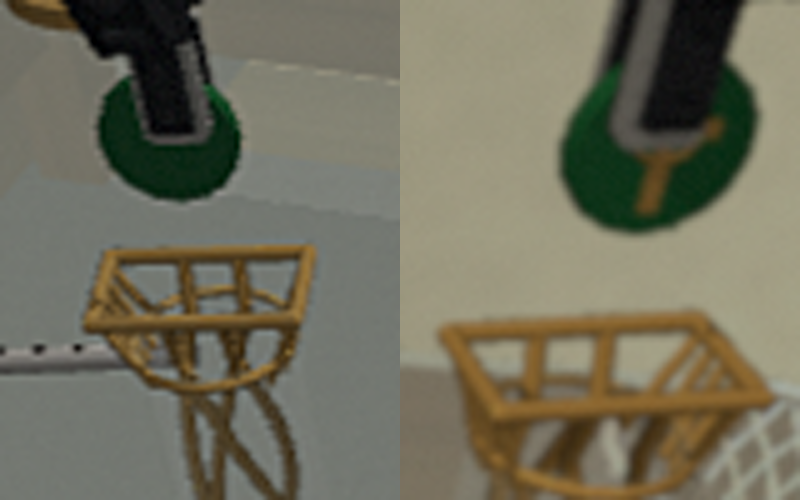

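The disc hangs above the mouth with its cross to the robot. Next I'll triangulate its offset from the mouth centre.

```bash
cat > e.py <<'E'
from h import *
def ell(n,f,c,r=28):
    m=cv2.imread(f);H,S,V=cv2.split(cv2.cvtColor(m,cv2.COLOR_BGR2HSV))
    k=((H>45)&(H<95)&(S>90)&(V>30));B=np.zeros_like(k);B[max(c[1]-r,0):c[1]+r,c[0]-r:c[0]+r]=1
    C=max(cv2.findContours((k&B).astype(np.uint8),0,2)[0],key=cv2.contourArea)
    return cv2.fitEllipse(cv2.convexHull(C))
E
python3 - <<'E'
from e import *
a=ell("scene","pics/scene3.png",(191,67));b=ell("side","pics/side3.png",(481,80));print(a,b)
M=np.array([486.15,-195.6,261]);s=robot.sense();T=rot(s["tool_rot"])
p=tri(a[0],b[0]);print(p,"disc-mouth in tool",T.inv().apply(p-M).round(1),"in tool rel tcp",T.inv().apply(p-s["tcp_pos"]).round(1))
for n,e in(("scene",a),("side",b)): print(n,T.inv().apply(plane(n,e[0],s["tcp_pos"][2]-3.5)-M).round(1))
E
```

```text
((191.56532287597656, 66.3602294921875), (24.520578384399414, 28.5433349609375), 118.34634399414062) ((481.2341613769531, 76.92182159423828), (32.390499114990234, 40.9026985168457), 46.724735260009766)
[ 488.00631751 -192.90061608  325.12909621] disc-mouth in tool [  2.1   2.5 -64.1] in tool rel tcp [-4.8 -0.5  1.7]
scene [  0.2  -1.5 -62.3]
side [  1.4   5.2 -62.3]
```

```bash
python3 -m creep '[[-0.0022,-0.0025,0.005,0,0,0],[-0.0022,-0.0025,0.015,0,0,0],[-0.0022,-0.0025,0.025,0,0,0],[-0.0022,-0.0025,0.033,0,0,0],[-0.0022,-0.0025,0.038,0,0,0]]'; python3 -m creep '[[0,0,0.005,0,0,0],[0,0,0.01,0,0,0],[0,0,0.015,0,0,0],[0,0,0.019,0,0,0],[0,0,0.019,0,0,0]]';python3 - <<'E'
from h import *
go((485.9,-191,268),15.5)
a=robot.read_camera("scene")[:,:,::-1];b=robot.read_camera("side")[:,:,::-1]
for n,m in(("scene",a),("side",b)):cv2.imwrite(f"pics/{n}4.png",m)
z=lambda m,x,y:cv2.resize(m[y:y+100,x:x+80],(400,500),interpolation=cv2.INTER_CUBIC)
cv2.imwrite("pics/g4.png",np.hstack([z(a,158,40),z(b,430,50)]))
E
```

```text
t: 6.9
tcp_pos: [484.6, -191.1, 287.0]
tool_rot: [-0.001, 0.605, 0.796, -0.0]
wrist_force: [0.3, -0.2, 0.3]
width: 0.086
grip_force: 34.2
t: 7.4
tcp_pos: [484.9, -191.2, 269.1]
tool_rot: [-0.001, 0.605, 0.796, -0.0]
wrist_force: [-0.3, 0.0, -0.5]
width: 0.083
grip_force: 34.2
t 7.4 tcp [ 484.9 -191.2  269.1] q [-0.542  0.064  1.623 -0.     1.455 -0.812] w 0.083 grip 34.2 F [-0.3  0.  -0.5]
shift [-0.0001  0.001   0.0011] turn [-0.0008 -0.0009  0.0001] tool y now 15.5
shift [-0.0001  0.001   0.0011] turn [ 1.4000e-03 -1.3000e-03 -3.1415e+00] tool y now 15.5
```

View pics/g4.png

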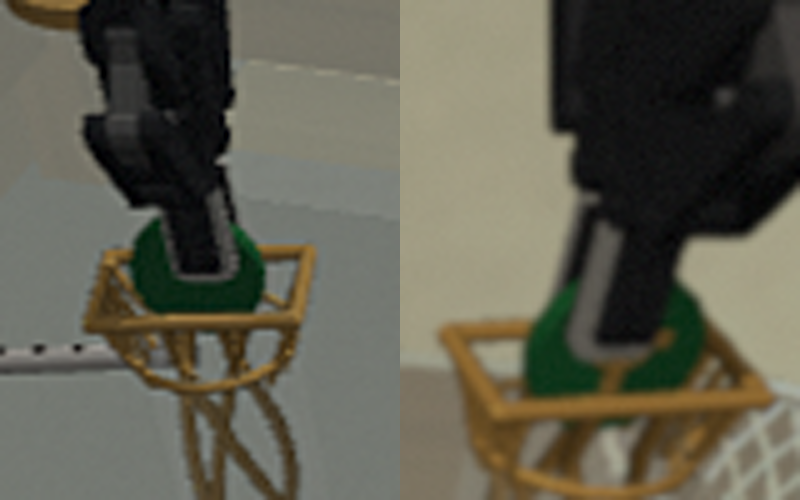

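The disc's lower part is inside the mouth frame and centred, with the cross towards the robot. Release.

```bash
python3 -m creep '[[0,0,0,0,0,0],[0,0,0,0,0,0],[0,0,0,0,0,0],[0,0,0,0,0,0],[0,0,0,0,0,0]]' 0.04; python3 -m creep '[[0,0,-0.01,0,0,0],[0,0,-0.03,0,0,0],[0,0,-0.05,0,0,0],[0,0,-0.08,0,0,0],[0,0,-0.1,0,0,0]]'; python3 -m creep '[[0.03,0.02,0,0,0,0],[0.06,0.04,0,0,0,0],[0.09,0.06,0,0,0,0],[0.12,0.08,0,0,0,0],[0.15,0.1,0,0,0,0]]'; python3 -m creep '[[0,0,0,0,0,0],[0,0,0,0,0,0],[0,0,0,0,0,0],[0,0,0,0,0,0],[0,0,0,0,0,0]]';python3 - <<'E'
from h import *
a=robot.read_camera("scene")[:,:,::-1];b=robot.read_camera("side")[:,:,::-1]
z=lambda m,x,y,w,h:cv2.resize(m[y:y+h,x:x+w],(400,600),interpolation=cv2.INTER_CUBIC)
cv2.imwrite("pics/g5.png",np.hstack([z(a,165,85,90,135),z(b,390,100,120,180)]))
cv2.imwrite("pics/scene5.png",a)
E
```

```text
t: 8.0
tcp_pos: [485.2, -191.4, 269.9]
tool_rot: [0.0, 0.605, 0.796, 0.0]
wrist_force: [0.8, -0.2, 0.1]
width: 0.466
grip_force: 0.0
t: 8.5
tcp_pos: [485.7, -191.7, 372.9]
tool_rot: [0.002, 0.605, 0.796, 0.0]
wrist_force: [0.0, -1.2, -0.5]
width: 0.47
grip_force: 0.0
t: 9.0
tcp_pos: [541.9, -18.8, 370.8]
tool_rot: [0.001, 0.605, 0.796, 0.0]
wrist_force: [0.4, -0.8, 0.9]
width: 0.466
grip_force: 0.0
t: 9.5
tcp_pos: [541.3, -21.2, 369.9]
tool_rot: [0.0, 0.606, 0.795, -0.0]
wrist_force: [-1.4, -0.4, 0.7]
width: 0.463
grip_force: 0.0
```

View pics/g5.png

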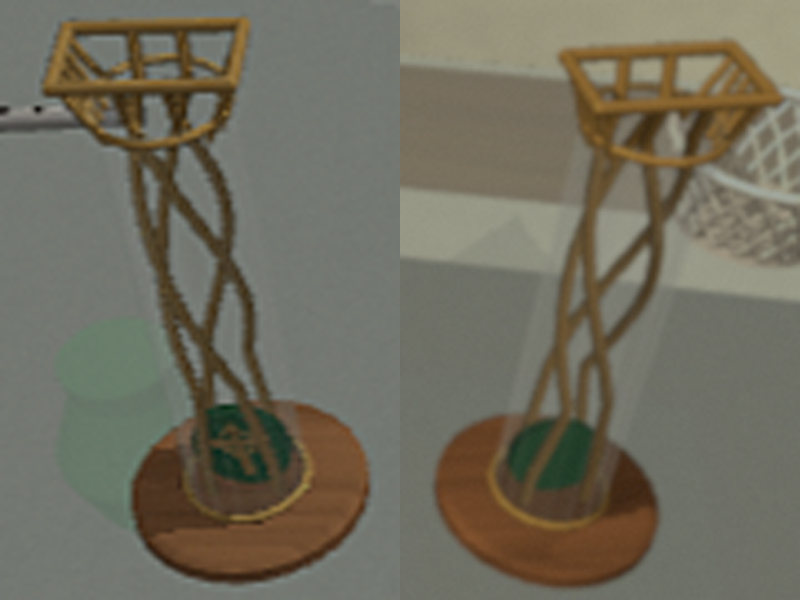

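The disc is near the foot, with its cross to the customers' (scene) camera and the plain face to the robot. I'll check that it is fully seated.

```bash
python3 - <<'E'
from h import *
print(tri((242/4.444+165,443/4.444+85),(390+150/3.333,100+453/3.333)))
for z in(36,50):print(z,[proj(n,(486,-195.6,z)).round(1) for n in("scene","side")])
print((242/4.444+165,443/4.444+85),(390+150/3.333,100+453/3.333))
E
```

```text
[ 487.47636495 -193.2659053    36.68493379]
36 [array([219.2, 184.4]), array([437. , 236.8])]
50 [array([218.1, 179.8]), array([438.7, 231.2])]
(219.45544554455446, 184.6849684968497) (435.004500450045, 235.9135913591359)
```

It is fully seated, with its centre at z ≈ 36.7 mm against the 36 mm expected.

```bash
python3 -c "
from bench import robot
print(robot.hand_in())"
```

```text
the job is handed in; nothing more can be done
None
```

The green medallion now stands in the pocket at the guide's foot with its cross facing the customers, the red one was left in the rack, and the job was handed in at about 9.6 s of the 32 s allowed.

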